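Slide a pendant blank along the jig rail into its corner pocket

ROBOT

A 7-joint arm with a two-finger parallel gripper is mounted at the origin on the work surface. World frame = base frame: x ahead of the robot, y to its left, z up, the work surface at z = 0. Lengths are in m, angles in rad, forces in N, time in s.
With the tool pointing down it reaches from about 0.4 to 0.925 m from the base axis. Payload 4.1 kg.
Tool frame: the origin (TCP) lies on the centre line of the jaws, within the pads' length; the fingertips stand 17 mm ahead of it and the grasp point (between the pads) lies 2 mm behind it; x points along the fingers, y is the direction in which the jaws open and shut, and the axes are right-handed (so a half turn about x gives the same grasp; the last joint's range is limited). The gripper opens to 85 mm and grips with 20 to 120 N. Pads are 22 mm wide; open, the fingers measure 114 mm over their backs; the gripper's body (76 mm by 85 mm) begins 54 mm behind the grasp point. The pads swing forward as they close: fully open they stand 13 mm farther back than shut.
Start: joints at [-1.401, 0.398, 0.045, 1.537, -0.019, 1.207, -0.051], TCP at [0.173, 0.627, 0.248] pointing down, gripper open.
Joint ranges: [-2.82, 2.82], [-0.49, 2.23], [-1.37, 1.46], [0, 2.46], [-1.36, 4.5], [0.23, 2], [-2.94, 2.94]. Speed limits (rad/s): [2.57, 2.57, 3.14, 3.14, 3.14, 3.14, 3.14].

INTERFACE

Orientations are given as a unit quaternion [x, y, z, w].
In Python, from workcell import manip gives the robot as it stands.
- The arm moves only by the tool apply_moves, never from a script. Its argument "motion" is a list that holds one entry, the list of rows, each a list of 7 numbers: the turn, a rotation vector about the tool's x, y, z in rad, then the shift along the tool's x, y, z in mm, then the finger opening in mm, from 0 to 85.4. In form: [[[wx, wy, wz, tx, ty, tz, fingers], ...]]. A call has 1 to 10 rows; each row is the pose to reach, as a shift and turn from the pose commanded when the call began, along the tool's axes at that moment; what a row does not reach only later rows make up. A row lasts 1/12 s, in which the tool goes at most 41.7 mm and 7.16 degrees, less where a joint would pass 70% of its speed; a pose out of reach is approached as far as the arm can. A call with a gripper value outside its range is refused whole. The fingers move at their own pace and stop on an object; "force" is the grip in N (left out, the last holds). Time passes only in rows, so rows that repeat a pose let the fingers close. It gives the time, the measured TCP pose, the force and the opening at its end, in the units of the state.
- manip.get_state(): the state, without advancing time (a new reading comes with each control period).
- manip.grab_frame(name): name is "side" or "top"; returns the picture (420x560x3 uint8, red, green, blue); there is no depth.
- manip.camera_info(name): a dict with "camera_matrix" (3x3 intrinsics, pixels), "k1" (the pictures are not rectified: a ray, as slopes to the right and down, at radius r is drawn at 1 + k1 r^2 times it, then the intrinsics apply), "R" (3x3) and "t" (3): a world point X has camera coordinates R X + t. Camera axes: x right, y down, z forward; pixel columns grow to the right and rows downward; lengths in m; the calibration is good to about 2 mm. A picture is of the moment at which its call begins. camera_info takes no time and is no camera call.
- manip.sign_off(): hands the job in, once; it reports no verdict.
Trained networks look in the newest picture that a camera, given by its name, has taken for a name from the list of things; names that differ only in an ending like _2 or _b are one class to them, and where a whole thing is asked for, a point or a joint stands for the part that bears it (a point fixed in the world has none). Each returns a list of dicts, best first, with "p" (0 to 1); they miss things now and then, are a little off and sometimes report something else, mostly with a low value. They report only what shows in the picture. A call takes as long as a camera call. They do not tell look-alikes from the thing itself.
- manip.recognise(camera, query): "extent" ([left, top, right, bottom] in pixels, round what is visible of it).
The state is a dict: "time_s": time; "joint_pos": joint angles; "qvel": joint speeds; "tau": joint torques, N m; "ee_pos": TCP position; "ee_rot": TCP orientation; "contact_force": force on the tool from outside, world axes, zero at the start; "ft_torque": the same for the moment, N m; "finger_gap": finger opening in m.
Only numpy, scipy, OpenCV 4.12 (cv2) and the standard library are available. Lean on these libraries where they do the work, as an engineer would, in place of code of your own. Each camera call takes 0.05 s, during which the arm holds its last target.

TASK

With the fingertips only, push the loose, empty metal pendant tray up flat against the long rail of the setting jig, then slide it along the rail into the empty corner pocket (the one with the pale card on its floor) until it is fully home against the end stop. Keep the tray flat on the board all the way, never lifting or tipping it, then take the hand away; leave the finished pendant in the other pocket, the glue bottle and the loose stone where they are.

Things in the scene. Friction and masses are not known exactly. Their poses are not given: they have to be found in the camera images.
- jig: Setting jig, fixed on the bench, origin at bench height. Its y runs along the rail, its x points from the open side to the rail (away from the robot, give or take 0.28 rad). Plywood board 10 mm thick, x -90 to +65, y -180 to +180 mm, with dark wood bars 14 mm high on it (tops 24 mm above the bench): one long rail, and at each end an end stop and a lip that form a corner pocket.
- rail_mid (a point): Middle of the long rail's face, at its foot on the board: jig x +45, y 0, z 10 mm. The rail runs the whole length of the jig and is 15 mm thick.
- mouth_left (a point): Middle of the mouth of the pocket at the jig's +y end, at board height (jig x +23.5, y +136 mm). The pocket is 43 mm wide (rail face x +45 to lip face x +2; lip 12 mm thick) and runs 34 mm in to the end stop's face at y +170 mm. A 6 mm thick flared guide leads in from the lip, opening away from the rail; its tip is at about x -7 to -12, y +121 mm.
- mouth_right (a point): The same for the mirror-image pocket at the jig's -y end: x +23.5, y -136 mm; end stop's face at y -170 mm.
- blank: The part to slide: loose rectangular steel pendant tray, empty, lying on the jig board off the rail near the middle, open side up. 40 mm (its x) by 56 mm (its y) by 12 mm high, rim 3 mm thick around a recess 8 mm deep, about 110 g. Origin at the centre of its underside. It starts turned up to 0.4 rad either way relative to the jig; home, its 56 mm sides lie along the rail and its rear 22 mm sticks out of the pocket.
- card: Thin pale card (34 x 50 mm, 0.6 mm, fixed, no obstacle) on the floor of the empty pocket, at local y +142 or -142 mm of the jig. Origin at its centre at board height, axes parallel to the jig's: exactly where the tray's origin is when fully home against rail and end stop.
- done_blank: Finished pendant: the same steel tray filled with a green stone, loose, already home in the other pocket (jig local x +25, y -142 or +142 mm). Origin at the centre of its underside. Leave it alone.
- glue: Glue bottle, bystander, black, 38 mm diameter, 65 mm high, standing on the bench beyond the rail. Origin at the centre of its underside.
- stone: Loose round amber glass stone, bystander, 32 mm diameter, 10 mm high, on the bench beyond the rail. Origin at the centre of its underside.
Things that resemble listed ones, but are neither listed nor needed, are in the scene too. Leave any orange look-alike of the blank alone.

How it is judged:
By the outcome, as a careful person would: the job done as asked, in the order asked, and still so for the second after the job is handed in, with the robot touching nothing.
It also fails if it takes over 48 s, if anything falls off the work surface, if the arm or the gripper's body presses on something with over 40 N, if the wrist force passes 120 N, or if a joint passes its speed limit or range.

## Working session

There is one attempt and no reset: what is moved stays moved. The work goes in short steps, Python scripts to look and compute and a tool call to move; the robot and the scene stay as the last step left them, time stands still between calls to the robot, and variables do not carry over. Pictures are saved under pics/ and viewed, and the job is handed in when it is done.

Besides the shell and the picture viewer there is one more tool, called after "Emit:" by a JSON object that holds its "method" and its "body", one argument or row to a line. apply_moves: Moves the arm, as the interface text tells. Its arguments: {"type":"object","properties":{"motion":{"type":"array"},"force":{"type":"number"}},"required":["motion"]}

```bash
mkdir -p pics; cat > h.py <<'E'
import numpy as np,cv2
from workcell import manip
from scipy.spatial.transform import Rotation as R
E
python3 - <<'E'
from h import *
for n in("top","side"):
    f=manip.grab_frame(n); cv2.imwrite(f"pics/{n}0.png",f[:,:,::-1])
    c=manip.camera_info(n); print({k:np.round(np.array(v),4).tolist() for k,v in c.items()})
s=manip.get_state();print({k:np.round(np.array(v),4).tolist() for k,v in s.items()})
E
ls
```

```text
{'camera_matrix': [[546.6967, 0.0, 278.0201], [0.0, 546.6967, 212.3751], [0.0, 0.0, 1.0]], 'k1': -0.0725, 'R': [[-0.0113, -0.9999, 0.0004], [-0.9895, 0.0111, -0.1439], [0.1438, -0.0021, -0.9896]], 't': [0.0265, 0.5753, 0.7809]}
{'camera_matrix': [[400.2433, 0.0, 275.5422], [0.0, 400.2433, 205.1077], [0.0, 0.0, 1.0]], 'k1': -0.0886, 'R': [[0.8998, -0.4361, -0.0112], [-0.2555, -0.5061, -0.8237], [0.3536, 0.7441, -0.5668]], 't': [-0.5075, 0.2131, 0.4461]}
{'time_s': 0.1, 'joint_pos': [-1.401, 0.3991, 0.0451, 1.5378, -0.0187, 1.2069, -0.0507], 'qvel': [0.0009, -0.0012, -0.0009, -0.0024, -0.0, -0.0002, -0.0008], 'tau': [0.0043, -47.6266, 1.3706, -25.4954, 0.012, 0.005, 0.0], 'ee_pos': [0.1725, 0.6261, 0.2474], 'ee_rot': [0.0941, 0.7008, -0.0953, 0.7007], 'contact_force': [-1.1897, -0.2098, -0.5773], 'ft_torque': [-0.0103, 0.0141, -0.0403], 'finger_gap': 0.0853}
h.py
pics
```

View pics/top0.png

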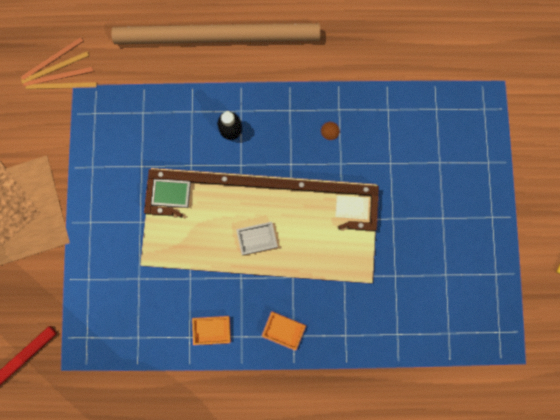

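View pics/side0.png

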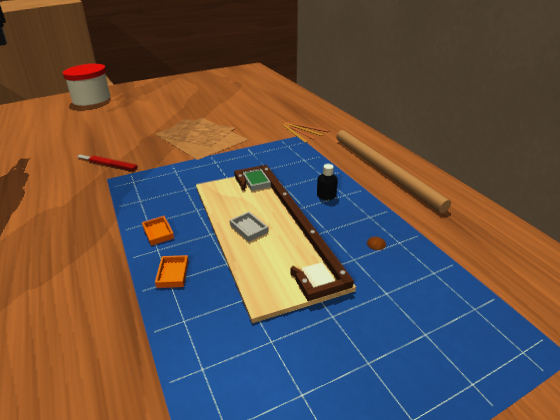

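The top view shows the grey steel tray at (258,239). The orange look-alikes are at (211,331) and (284,331), and the finished green tray is in the left pocket at (171,193). The card and empty pocket are at (352,208), the jig's -y end. I'll take the grey tray and check it in a close crop.

```bash
python3 - <<'E'
import cv2
f=cv2.imread("pics/top0.png")
cv2.imwrite("pics/c1.png",cv2.resize(f[155:295,135:265],None,fx=5.5/1.3,fy=5.5/1.3,interpolation=cv2.INTER_CUBIC))
cv2.imwrite("pics/c2.png",cv2.resize(f[160:290,255:395],None,fx=4,fy=4,interpolation=cv2.INTER_CUBIC))
cv2.imwrite("pics/c3.png",cv2.resize(f[210:265,225:290],None,fx=10,fy=10,interpolation=cv2.INTER_CUBIC))
E
```

```text
(no output)
```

View pics/c1.png

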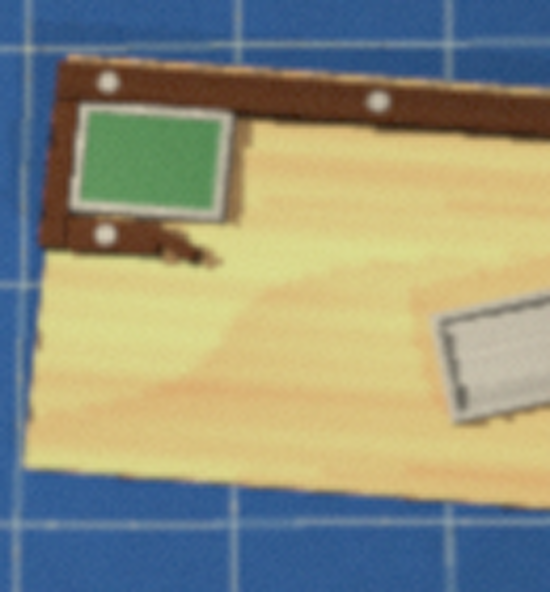

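View pics/c2.png

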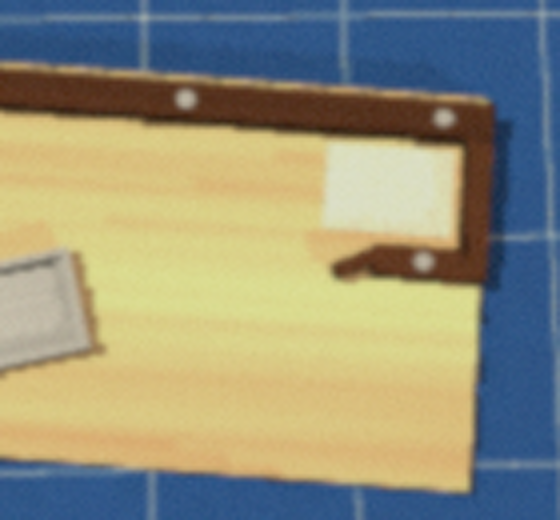

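View pics/c3.png

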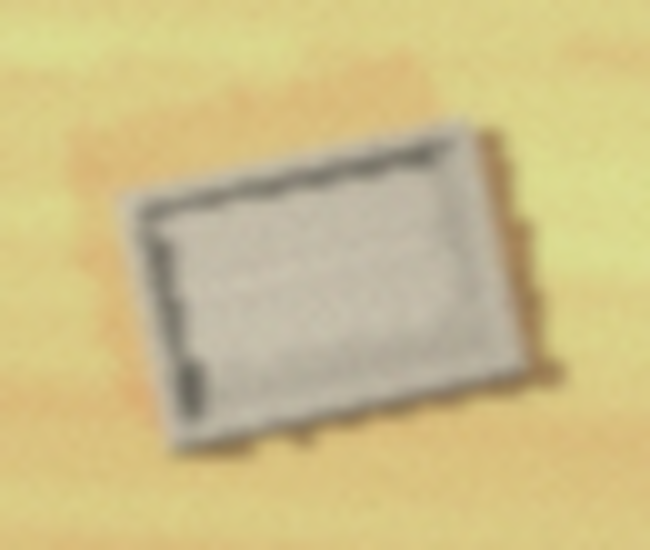

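The crop confirms a grey, empty, open-topped steel tray, with corners at about (237,229), (271,222), (278,247) and (242,255).

```bash
cat >> h.py <<'E'
def proj(n,X):
    c=manip.camera_info(n);K=np.array(c["camera_matrix"]);p=np.atleast_2d(X)@np.array(c["R"]).T+np.array(c["t"])
    s=p[:,:2]/p[:,2:];r2=(s**2).sum(1,keepdims=True);s=s*(1+c["k1"]*r2)
    return s*[K[0,0],K[1,1]]+K[:2,2]
def body(q,L):
    c,s=np.cos(q[2]),np.sin(q[2]);L=np.array(L,float)/1000
    return np.c_[q[0]+c*L[:,0]-s*L[:,1],q[1]+s*L[:,0]+c*L[:,1],L[:,2]]
def fit(n,L,px,q0):
    from scipy.optimize import least_squares
    f=lambda q:(proj(n,body(q,L))-px).ravel()
    r=least_squares(f,q0,loss="soft_l1");return r.x,f(r.x).reshape(-1,2)
def crop(p,s,o): return (np.array(p,float)+.5)/s-.5+np.array(o)
TRAY=[(20,28,22),(20,-28,22),(-20,-28,22),(-20,28,22)]
E
python3 - <<'E'
from h import *
s1=5.5/1.3
L=[(-90,180,10),(65,180,24),(-10,180,24),(-90,-180,10),(65,-180,24),(-10,-180,24),(42,-117,10.6),(8,-117,10.6)]
px=np.r_[crop([(25,467),(63,62),(41,247)],s1,(135,155)),crop([(471,492),(492,101),(486,284),(329,141),(323,230)],4,(255,160))]
J,r=fit("top",L,px,[.55,.05,0]);print("jig",J.round(4));print(r.round(1))
px=crop([(118,190),(465,122),(527,370),(172,447)],10,(225,210))
T,r=fit("top",TRAY,px,[.5,.05,0.2]);print("tray",T.round(4));print(r.round(1))
c,s=np.cos(J[2]),np.sin(J[2]);d=T[:2]-J[:2]
print("in jig",1000*(c*d[0]+s*d[1]),1000*(-s*d[0]+c*d[1]),T[2]-J[2])
# side check
f=manip.grab_frame("side")[:,:,::-1].copy()
for l in proj("side",body(J,L)): cv2.circle(f,tuple(np.int32(l*1)),2,(255,0,255),-1)
for l in proj("side",body(T,TRAY)): cv2.circle(f,tuple(np.int32(l)),2,(0,0,255),-1)
cv2.imwrite("pics/s1.png",cv2.resize(f[150:330,180:370],None,fx=3,fy=3))
E
```

```text
jig [ 0.5736  0.0475 -0.0857]
[[-0.4  0.5]
 [-0.7 -3.4]
 [-0.8  0.3]
 [ 0.1  0.5]
 [ 1.4 -2.2]
 [ 0.6 -0.1]
 [-0.   0.9]
 [ 0.2  0. ]]
tray [0.5395 0.0532 0.2016]
[[-0.3  0.3]
 [ 0.7 -0.5]
 [ 0.   0.1]
 [-0.4  0.1]]
in jig -34.40304418348712 2.7830935322551142 0.2873330574119098
```

View pics/s1.png

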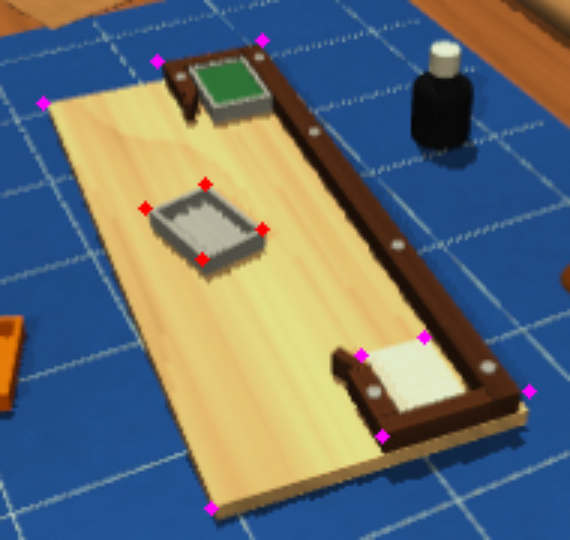

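The side overlay agrees, except at the rail's far edge. I used x=65 there, but the rail ends at x=60. I'll refit with that corrected and plan the pose.

```bash
cat >> h.py <<'E'
import json
def jw(J,p):  # jig mm -> world m
    return body(J,[p])[0]
def toolR(J,ang): # tool x down; tool y at angle ang from jig x
    a=J[2]+ang;x=np.array([0,0,-1.]);y=np.array([np.cos(a),np.sin(a),0]);return R.from_matrix(np.c_[x,y,np.cross(x,y)])
def rel(pos,Rt):
    s=manip.get_state();q=R.from_quat(s["ee_rot"]);
    return np.r_[(q.inv()*Rt).as_rotvec().round(4),(1000*q.inv().apply(np.array(pos)-s["ee_pos"])).round(1)]
def st(J):
    s=manip.get_state();q=R.from_quat(s["ee_rot"]);c=np.cos(J[2]);k=np.sin(J[2]);d=np.array(s["ee_pos"])-[J[0],J[1],0]
    F=np.array(s["contact_force"]);y=q.apply([0,1,0])
    print("t",round(s["time_s"],2),"jig mm",np.round(1000*np.array([c*d[0]+k*d[1],-k*d[0]+c*d[1],d[2]]),1),"F jig",np.round([c*F[0]+k*F[1],-k*F[0]+c*F[1],F[2]],1),"yaw rel",round(np.arctan2(y[1],y[0])-J[2],3),"tilt",q.apply([1,0,0]).round(3),"gap",round(s["finger_gap"]*1000,1),"j",np.round(s["joint_pos"],2))
def load(): return np.array(json.load(open("J.json")))
E
python3 - <<'E'
from h import *
s1=5.5/1.3
L=[(-90,180,10),(60,180,24),(-10,180,24),(-90,-180,10),(60,-180,24),(-10,-180,24),(42,-117,10.6),(8,-117,10.6)]
px=np.r_[crop([(25,467),(63,62),(41,247)],s1,(135,155)),crop([(471,492),(492,101),(486,284),(329,141),(323,230)],4,(255,160))]
J,r=fit("top",L,px,[.55,.05,0]);print("jig",J.round(4));print(r.round(1))
json.dump(J.tolist(),open("J.json","w"))
px=crop([(118,190),(465,122),(527,370),(172,447)],10,(225,210))
T,r=fit("top",TRAY,px,[.5,.05,0.2])
c,s=np.cos(J[2]),np.sin(J[2]);d=T[:2]-J[:2]
print("in jig",1000*(c*d[0]+s*d[1]),1000*(-s*d[0]+c*d[1]),T[2]-J[2])
st(J)
for a in(np.pi/2,-np.pi/2): print(a,rel(jw(J,(-85,0,120)),toolR(J,a)))
E
```

```text
jig [ 0.5741  0.0474 -0.0849]
[[-0.3  0.3]
 [-1.1 -0.5]
 [-0.8  0. ]
 [ 0.2  0. ]
 [ 1.2  0.5]
 [ 0.6 -0.5]
 [-0.   0.5]
 [ 0.2 -0.4]]
in jig -34.94459295769128 2.809857625099852 0.286469127693048
t 0.15 jig mm [-449.2  542.7  247.5] F jig [ 0.4  0.1 -0.4] yaw rel 1.387 tilt [-0.    -0.002 -1.   ] gap 85.8 j [-1.4   0.4   0.05  1.54 -0.02  1.21 -0.05]
1.5707963267948966 [-1.838e-01 -0.000e+00  1.500e-03  1.283e+02 -4.668e+02  4.573e+02]
-1.5707963267948966 [ 2.9578e+00  2.3000e-03  0.0000e+00  1.2830e+02 -4.6680e+02  4.5730e+02]
```

Emit:
{"method": "apply_moves", "body": {
  "motion": [
    [[-0.18, 0, 0, 60, -233, 228, 20], [-0.18, 0, 0, 60, -233, 228, 20], [-0.18, 0, 0, 60, -233, 228, 20], [-0.18, 0, 0, 60, -233, 228, 20], [-0.18, 0, 0, 60, -233, 228, 20], [-0.18, 0, 0, 60, -233, 228, 20], [-0.18, 0, 0, 60, -233, 228, 20], [-0.18, 0, 0, 60, -233, 228, 20], [-0.18, 0, 0, 60, -233, 228, 20], [-0.18, 0, 0, 60, -233, 228, 20]]
  ],
  "force": 20
}}

```text
time_s: 0.98
ee_pos: [0.3316, 0.3389, 0.1878]
ee_rot: [0.033, 0.707, -0.034, 0.706]
contact_force: [-0.8, 0.7, 0.2]
finger_gap: 0.0199
```

```bash
python3 - <<'E'
from h import *
J=load();st(J);print(rel(jw(J,(-82,3,90)),toolR(J,np.pi/2)))
E
```

```text
t 0.98 jig mm [-266.4  269.8  187.8] F jig [-0.9  0.6  0.2] yaw rel 1.561 tilt [-0.001 -0.001 -1.   ] gap 19.9 j [-1.03  0.15  0.16  2.02 -0.03  0.98  0.62]
[-9.500e-03 -5.000e-04  1.100e-03  9.810e+01 -2.650e+02  1.869e+02]
```

Emit:
{"method": "apply_moves", "body": {
  "motion": [
    [[-0.01, 0, 0, 10, -265, 187, 20], [-0.01, 0, 0, 20, -265, 187, 20], [-0.01, 0, 0, 40, -265, 187, 20], [-0.01, 0, 0, 60, -265, 187, 20], [-0.01, 0, 0, 80, -265, 187, 20], [-0.01, 0, 0, 98, -265, 187, 20], [-0.01, 0, 0, 98, -265, 187, 20], [-0.01, 0, 0, 98, -265, 187, 20], [-0.01, 0, 0, 98, -265, 187, 20], [-0.01, 0, 0, 98, -265, 187, 20]]
  ]
}}

```text
time_s: 1.82
ee_pos: [0.494, 0.0588, 0.0888]
ee_rot: [0.028, 0.707, -0.03, 0.706]
contact_force: [0.1, 0.5, 0.4]
finger_gap: 0.0201
```

```bash
python3 - <<'E'
from h import *
J=load();st(J);print(rel(jw(J,(-82,3,33)),toolR(J,np.pi/2)))
for n in("top","side"):
    f=manip.grab_frame(n)[:,:,::-1]; cv2.imwrite(f"pics/{n}2.png",f)
E
```

```text
t 1.82 jig mm [-80.8   4.5  88.8] F jig [0.1 0.5 0.4] yaw rel 1.573 tilt [-0.002 -0.002 -1.   ] gap 20.1 j [-0.52  0.34  0.37  2.06 -0.17  0.77  1.44]
[ 2.10e-03 -1.50e-03  2.20e-03  5.58e+01 -1.40e+00 -1.10e+00]
```

View pics/side2.png

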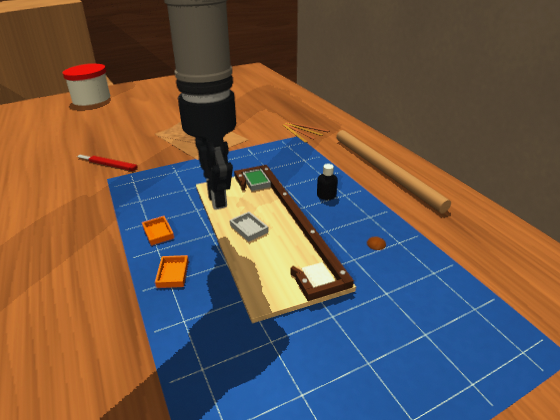

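View pics/top2.png

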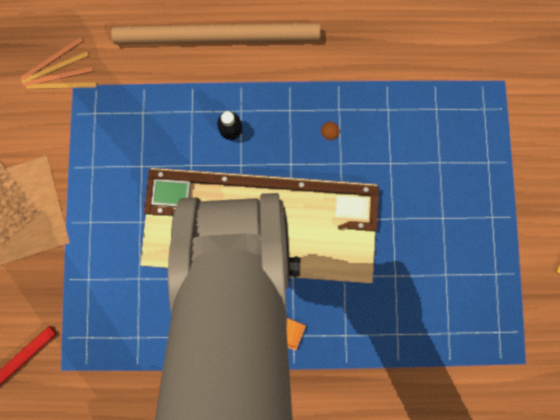

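The side view shows the fingertips at about (218,200), behind the grey tray at (249,227). In the top view the arm hides the tray. I'll descend.

Emit:
{"method": "apply_moves", "body": {
  "motion": [
    [[0, 0, 0, 15, -1, -1, 20], [0, 0, 0, 30, -1, -1, 20], [0, 0, 0, 40, -1, -1, 20], [0, 0, 0, 46, -1, -1, 20], [0, 0, 0, 50, -1, -1, 20], [0, 0, 0, 53, -1, -1, 20], [0, 0, 0, 56, -1, -1, 20], [0, 0, 0, 56, -1, -1, 20]]
  ]
}}

```text
time_s: 2.58
ee_pos: [0.4923, 0.0603, 0.0343]
ee_rot: [0.028, 0.707, -0.028, 0.707]
contact_force: [-0.0, 0.1, 0.0]
finger_gap: 0.0199
```

```bash
python3 - <<'E'
from h import *
J=load();st(J)
f=manip.grab_frame("side")[:,:,::-1]; cv2.imwrite("pics/s3.png",cv2.resize(f[160:320,170:360],None,fx=4,fy=3.7,interpolation=cv2.INTER_CUBIC))
E
```

```text
t 2.58 jig mm [-82.6   5.9  34.3] F jig [-0.   0.1  0. ] yaw rel 1.577 tilt [ 0.  0. -1.] gap 19.9 j [-0.48  0.43  0.33  2.1  -0.23  0.65  1.49]
```

View pics/s3.png

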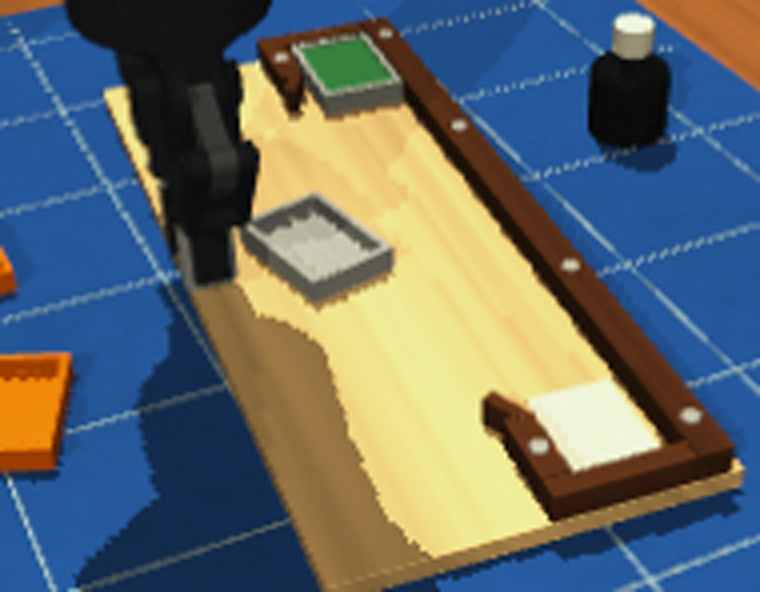

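Emit:
{"method": "apply_moves", "body": {
  "motion": [
    [[0, 0, 0, 2, 3, 0, 20], [0, 0, 0, 4, 3, 0, 20], [0, 0, 0, 5, 3, 0, 20], [0, 0, 0, 5, 3, 0, 20]]
  ]
}}

```text
time_s: 2.97
ee_pos: [0.4924, 0.0631, 0.0291]
ee_rot: [0.028, 0.707, -0.028, 0.706]
contact_force: [0.1, -0.9, 0.1]
finger_gap: 0.0202
```

```bash
python3 - <<'E'
from h import *
J=load();st(J)
f=manip.grab_frame("side")[:,:,::-1]; cv2.imwrite("pics/s4.png",cv2.resize(f[190:270,190:290],None,fx=7,fy=7,interpolation=cv2.INTER_CUBIC))
for z in(10,14,18):print(z,((proj("side",body(J,[(-72,-20,z),(-94,-20,z)]))-[190,190])*7).round())
E
```

```text
t 2.97 jig mm [-82.8   8.7  29.1] F jig [ 0.2 -0.9  0.1] yaw rel 1.577 tilt [-0.  0. -1.] gap 20.2 j [-0.48  0.44  0.33  2.1  -0.23  0.64  1.49]
10 [[286. 367.]
 [193. 389.]]
14 [[285. 353.]
 [192. 376.]]
18 [[284. 340.]
 [190. 362.]]
```

View pics/s4.png

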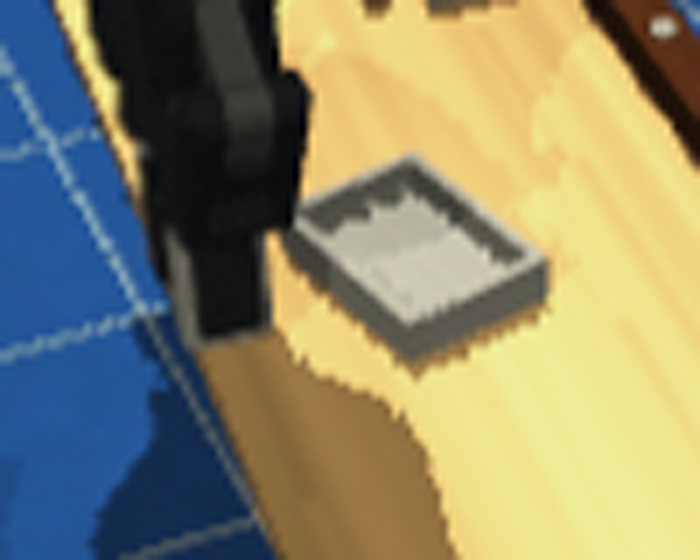

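Emit:
{"method": "apply_moves", "body": {
  "motion": [
    [[0, 0, 0, 0, -3, 0, 20], [0, 0, 0, 0, -6, 2, 20], [0, 0, 0, 0, -6, 6, 20], [0, 0, 0, 0, -6, 10, 20], [0, 0, 0, 0, -6, 13, 20], [0, 0, 0, 0, -6, 16, 20], [0, 0, 0, 0, -6, 19, 20], [0, 0, 0, 0, -6, 22, 20], [0, 0, 0, 0, -6, 25, 20], [0, 0, 0, 0, -6, 28, 20]]
  ]
}}

```text
time_s: 3.85
ee_pos: [0.5202, 0.055, 0.0292]
ee_rot: [0.028, 0.707, -0.028, 0.707]
contact_force: [0.1, -0.1, 0.7]
finger_gap: 0.0197
```

```bash
python3 - <<'E'
from h import *
J=load();st(J)
f=manip.grab_frame("side")[:,:,::-1]; cv2.imwrite("pics/s5.png",cv2.resize(f[190:270,190:290],None,fx=7,fy=7,interpolation=cv2.INTER_CUBIC))
E
```

```text
t 3.85 jig mm [-54.3   3.   29.2] F jig [ 0.1 -0.1  0.7] yaw rel 1.577 tilt [-0.  0. -1.] gap 19.7 j [-0.45  0.48  0.32  2.04 -0.24  0.66  1.52]
```

View pics/s5.png

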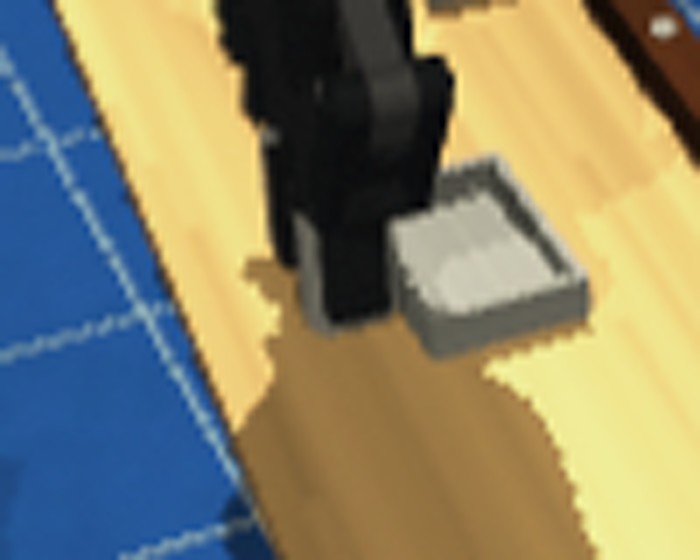

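The tray is squaring up against both fingers, with its near corner at about (253,240) in the full picture. I'll continue towards the rail.

Emit:
{"method": "apply_moves", "body": {
  "motion": [
    [[0, 0, 0, 0, 0, 4, 20], [0, 0, 0, 0, 0, 8, 20], [0, 0, 0, 0, 0, 12, 20], [0, 0, 0, 0, 0, 16, 20], [0, 0, 0, 0, 0, 20, 20], [0, 0, 0, 0, 0, 24, 20], [0, 0, 0, 0, 0, 28, 20], [0, 0, 0, 0, 0, 32, 20], [0, 0, 0, 0, 0, 36, 20], [0, 0, 0, 0, 0, 38, 20]]
  ]
}}

```text
time_s: 4.73
ee_pos: [0.5586, 0.0519, 0.0293]
ee_rot: [0.028, 0.706, -0.028, 0.707]
contact_force: [-0.8, 0.2, 0.2]
finger_gap: 0.0202
```

```bash
python3 - <<'E'
from h import *
J=load();st(J)
f=manip.grab_frame("side")[:,:,::-1]; cv2.imwrite("pics/s6.png",cv2.resize(f[170:290,200:340],None,fx=5,fy=5,interpolation=cv2.INTER_CUBIC))
E
```

```text
t 4.73 jig mm [-15.8   3.1  29.3] F jig [-0.8  0.1  0.2] yaw rel 1.577 tilt [ 0.001  0.    -1.   ] gap 20.2 j [-0.42  0.53  0.32  1.95 -0.25  0.71  1.54]
```

View pics/s6.png

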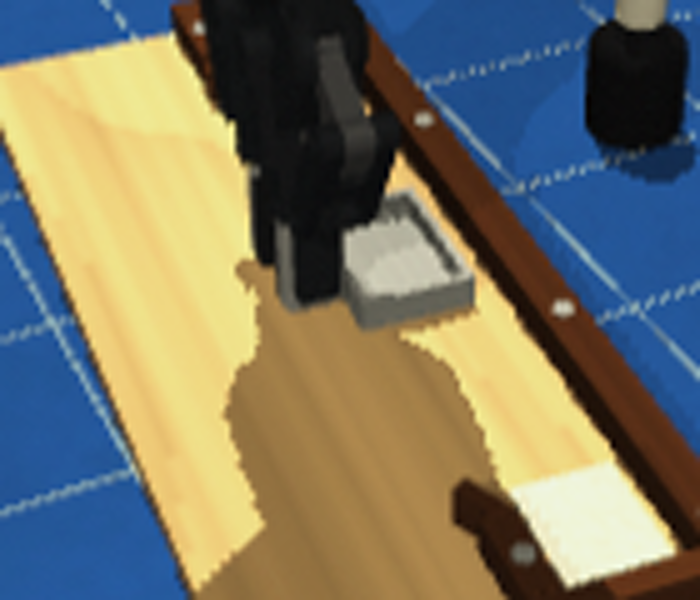

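The tray is square and about 10 mm short of the rail. I'll make the final approach in 1-2 mm steps.

Emit:
{"method": "apply_moves", "body": {
  "motion": [
    [[0, 0, 0, 0, 0, 2, 20], [0, 0, 0, 0, 0, 4, 20], [0, 0, 0, 0, 0, 5, 20], [0, 0, 0, 0, 0, 6, 20], [0, 0, 0, 0, 0, 7, 20], [0, 0, 0, 0, 0, 8, 20], [0, 0, 0, 0, 0, 8, 20]]
  ]
}}

```text
time_s: 5.37
ee_pos: [0.5661, 0.0513, 0.0293]
ee_rot: [0.028, 0.706, -0.028, 0.707]
contact_force: [-1.2, 0.4, -0.3]
finger_gap: 0.0199
```

Emit:
{"method": "apply_moves", "body": {
  "motion": [
    [[0, 0, 0, 0, 0, 1, 20], [0, 0, 0, 0, 0, 1.5, 20], [0, 0, 0, 0, 0, 2, 20], [0, 0, 0, 0, 0, 2, 20]]
  ]
}}

```text
time_s: 5.7
ee_pos: [0.568, 0.0511, 0.0293]
ee_rot: [0.028, 0.706, -0.028, 0.707]
contact_force: [-0.4, 0.2, 0.2]
finger_gap: 0.0201
```

```bash
python3 - <<'E'
from h import *
J=load();st(J)
f=manip.grab_frame("side")[:,:,::-1]; cv2.imwrite("pics/s7.png",cv2.resize(f[190:270,240:320],None,fx=7,fy=7,interpolation=cv2.INTER_CUBIC))
E
```

```text
t 5.7 jig mm [-6.4  3.2 29.3] F jig [-0.4  0.2  0.2] yaw rel 1.577 tilt [ 0.  0. -1.] gap 20.1 j [-0.41  0.54  0.32  1.92 -0.25  0.72  1.54]
```

View pics/s7.png

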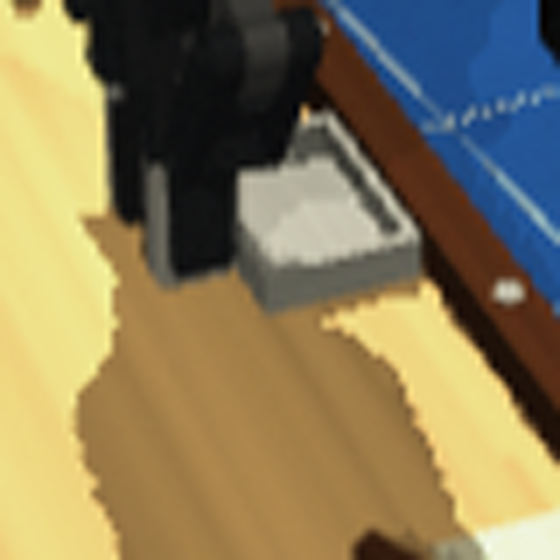

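The tray is almost touching the rail, with a small gap left, and there is no contact force yet.

Emit:
{"method": "apply_moves", "body": {
  "motion": [
    [[0, 0, 0, 0, 0, 0.7, 20], [0, 0, 0, 0, 0, 1.4, 20], [0, 0, 0, 0, 0, 2, 20], [0, 0, 0, 0, 0, 2, 20]]
  ]
}}

```text
time_s: 6.08
ee_pos: [0.5691, 0.051, 0.0292]
ee_rot: [0.028, 0.707, -0.028, 0.706]
contact_force: [-2.2, -0.7, 2.4]
finger_gap: 0.0199
```

Emit:
{"method": "apply_moves", "body": {
  "motion": [
    [[0, 0, 0, 0, 0, 0.5, 20], [0, 0, 0, 0, 0, 1, 20], [0, 0, 0, 0, 0, 1, 20]]
  ]
}}

```text
time_s: 6.33
ee_pos: [0.5692, 0.051, 0.0291]
ee_rot: [0.028, 0.708, -0.028, 0.705]
contact_force: [-5.4, 1.3, 4.7]
finger_gap: 0.02
```

```bash
python3 - <<'E'
from h import *
J=load();st(J)
f=manip.grab_frame("side")[:,:,::-1]; cv2.imwrite("pics/s8.png",cv2.resize(f[190:270,240:320],None,fx=7,fy=7,interpolation=cv2.INTER_CUBIC))
E
```

```text
t 6.33 jig mm [-5.2  3.2 29.1] F jig [-5.5  0.9  4.7] yaw rel 1.577 tilt [-0.004  0.    -1.   ] gap 20.0 j [-0.41  0.54  0.32  1.92 -0.25  0.72  1.54]
```

View pics/s8.png

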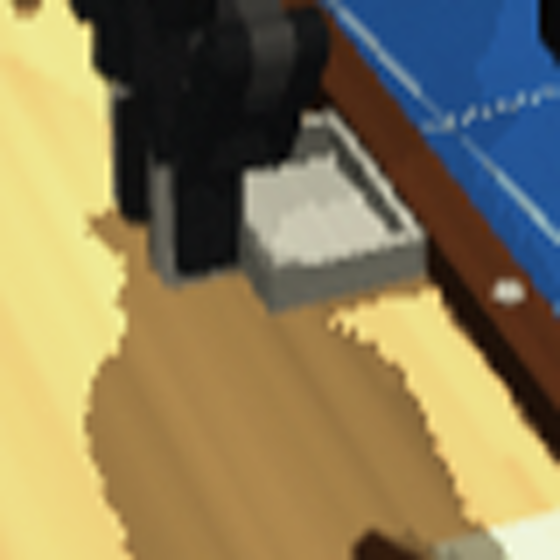

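It touches the rail. One more light press will seat it flush.

Emit:
{"method": "apply_moves", "body": {
  "motion": [
    [[0, 0, 0, 0, 0, 0.6, 20], [0, 0, 0, 0, 0, 1.2, 20], [0, 0, 0, 0, 0, 1.2, 20]]
  ]
}}

```text
time_s: 6.63
ee_pos: [0.5693, 0.051, 0.0289]
ee_rot: [0.028, 0.709, -0.028, 0.704]
contact_force: [-7.4, 0.5, 5.4]
finger_gap: 0.0202
```

Emit:
{"method": "apply_moves", "body": {
  "motion": [
    [[0, 0, 0, 0, 0, -6, 20], [0, 0, 0, 0, 0, -14, 20], [0, 0, 0, 0, 0, -24, 20], [0, 0, 0, -20, 0, -30, 10], [0, 0, 0, -45, 0, -30, 0], [-0.12, 0, 0, -70, 20, -30, 0], [-0.24, 0, 0, -70, 50, -25, 0], [-0.36, 0, 0, -70, 70, -10, 0], [-0.48, 0, 0, -70, 90, 10, 0], [-0.6, 0, 0, -70, 90, 20, 0]]
  ]
}}

```text
time_s: 7.47
ee_pos: [0.6008, 0.1455, 0.1]
ee_rot: [-0.185, 0.68, 0.188, 0.684]
contact_force: [0.2, 0.9, -1.0]
finger_gap: -0.0
```

```bash
python3 - <<'E'
from h import *
J=load();st(J);print(rel(jw(J,(23,75,90)),toolR(J,np.pi)))
f=manip.grab_frame("side")[:,:,::-1]; cv2.imwrite("pics/s9.png",cv2.resize(f[180:260,240:320],None,fx=7,fy=7,interpolation=cv2.INTER_CUBIC))
f=manip.grab_frame("top")[:,:,::-1]; cv2.imwrite("pics/t9.png",f)
E
```

```text
t 7.47 jig mm [ 18.2 100.  100. ] F jig [ 0.1  0.9 -1. ] yaw rel 2.19 tilt [ 0.004  0.005 -1.   ] gap -0.0 j [-0.45  0.49  0.19  1.77 -0.12  0.89  1.9 ]
[-9.521e-01  6.300e-03  1.200e-03  9.900e+00 -2.310e+01 -1.070e+01]
```

View pics/s9.png

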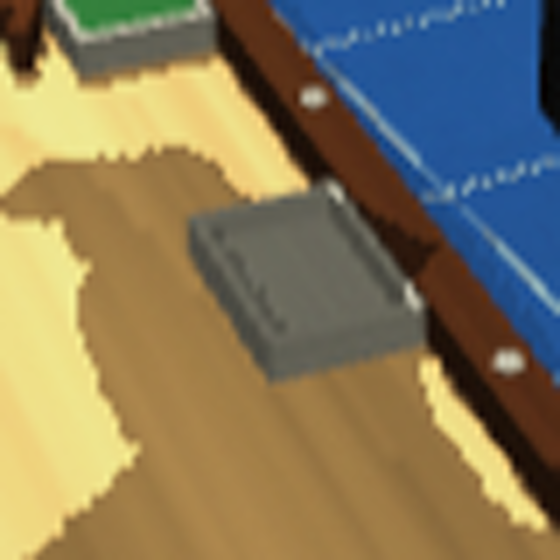

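View pics/t9.png

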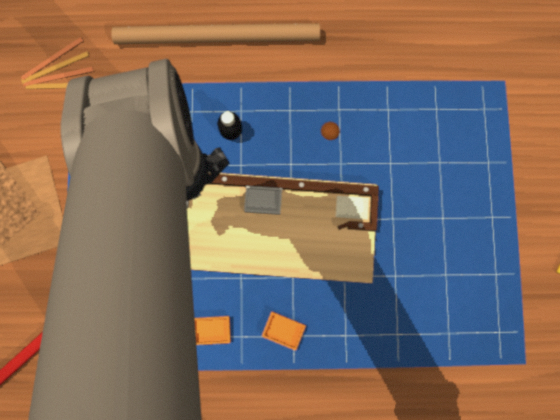

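In the side crop the tray lies flush on the rail, clear and flat. In the top view it is at about (262,200), and the green tray is undisturbed. Turning further this way would bring joint 7 near its limit, so I'll turn the other way.

Emit:
{"method": "apply_moves", "body": {
  "motion": [
    [[0.12, 0, 0, 0, 0, 0, 0], [0.24, 0, 0, 0, 0, 0, 0], [0.36, 0, 0, 0, 0, 0, 0], [0.48, 0, 0, 0, 0, 0, 0], [0.6, 0, 0, 0, 0, 0, 0], [0.72, 0, 0, 0, 0, 0, 0], [0.84, 0, 0, 0, 0, 0, 0], [0.96, 0, 0, 0, 0, 0, 0], [1.08, 0, 0, 0, 0, 0, 0], [1.2, 0, 0, 0, 0, 0, 0]]
  ]
}}

```text
time_s: 8.4
ee_pos: [0.5977, 0.1376, 0.0992]
ee_rot: [0.239, 0.666, -0.239, 0.665]
contact_force: [-0.5, -0.0, 0.3]
finger_gap: 0.0003
```

```bash
python3 - <<'E'
from h import *
J=load();st(J)
f=cv2.imread("pics/t9.png"); cv2.imwrite("pics/t9c.png",cv2.resize(f[175:225,235:295],None,fx=12,fy=12,interpolation=cv2.INTER_CUBIC))
# tray edges expected
for y in(0,3,6):print(y,((proj("top",body(J,[(45,y+28,22),(45,y-28,22),(5,y-28,22),(5,y+28,22)]))-[235,175]+.5)*12).round().tolist())
print(rel(jw(J,(23,80,90)),toolR(J,0)))
E
```

```text
t 8.4 jig mm [15.8 91.8 99.2] F jig [-0.5 -0.1  0.3] yaw rel 0.966 tilt [-0.001 -0.    -1.   ] gap 0.3 j [-0.66  0.53  0.49  1.78 -0.31  0.91  0.84]
0 [[120.0, 130.0], [552.0, 162.0], [529.0, 467.0], [95.0, 435.0]]
3 [[97.0, 129.0], [529.0, 160.0], [506.0, 465.0], [71.0, 434.0]]
6 [[74.0, 127.0], [506.0, 158.0], [483.0, 464.0], [48.0, 432.0]]
[ 9.657e-01 -0.000e+00  8.000e-04  9.200e+00 -5.600e+00  1.260e+01]
```

View pics/t9c.png

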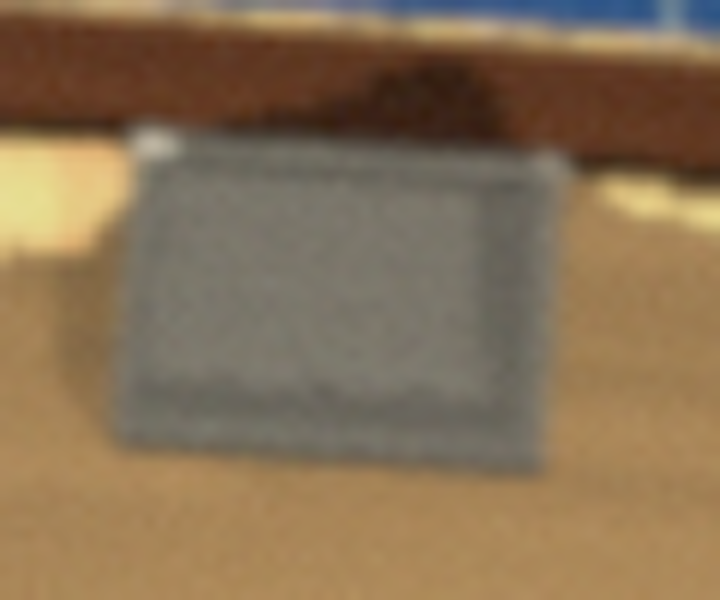

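The tray corners in the crop match the model at jig y≈-2, flush with the rail (x residual under 1 mm).

Emit:
{"method": "apply_moves", "body": {
  "motion": [
    [[0.12, 0, 0, 0, 0, 0, 0], [0.24, 0, 0, 0, 0, 0, 0], [0.36, 0, 0, 0, 0, 0, 0], [0.48, 0, 0, 0, 0, 0, 0], [0.6, 0, 0, 0, 0, 0, 0], [0.72, 0, 0, 0, 0, 0, 0], [0.84, 0, 0, 0, 0, 0, 0], [0.96, 0, 0, 0, 0, 0, 0], [0.966, 0, 0, 0, 0, 0, 0], [0.966, 0, 0, 0, 0, 0, 0]]
  ]
}}

```text
time_s: 9.23
ee_pos: [0.598, 0.1381, 0.0992]
ee_rot: [-0.518, -0.481, 0.519, -0.481]
contact_force: [0.7, -0.3, -0.2]
finger_gap: -0.0
```

```bash
python3 - <<'E'
from h import *
J=load();st(J)
print(rel(jw(J,(21.5,62,30)),toolR(J,0)))
E
```

```text
t 9.23 jig mm [16.2 92.4 99.2] F jig [ 0.7 -0.3 -0.2] yaw rel 0.01 tilt [-0.001 -0.    -1.   ] gap -0.0 j [-0.82  0.6   0.72  1.79 -0.48  0.94  0.03]
[1.03e-02 5.00e-04 5.00e-04 6.92e+01 5.10e+00 3.04e+01]
```

Emit:
{"method": "apply_moves", "body": {
  "motion": [
    [[0.01, 0, 0, 0, 5, 15, 0], [0.01, 0, 0, 10, 5, 30, 0], [0.01, 0, 0, 30, 5, 30, 0], [0.01, 0, 0, 45, 5, 30, 0], [0.01, 0, 0, 55, 5, 30, 0], [0.01, 0, 0, 62, 5, 30, 0], [0.01, 0, 0, 66, 5, 30, 0], [0.01, 0, 0, 67, 5, 30, 0], [0.01, 0, 0, 67, 5, 30, 0]]
  ]
}}

```text
time_s: 9.98
ee_pos: [0.6021, 0.1085, 0.0326]
ee_rot: [0.521, 0.479, -0.52, 0.479]
contact_force: [-0.3, -0.2, 0.6]
finger_gap: 0.0003
```

```bash
python3 - <<'E'
from h import *
J=load();st(J)
print(rel(jw(J,(21.5,40,30)),toolR(J,0)))
f=manip.grab_frame("side")[:,:,::-1]; cv2.imwrite("pics/s10.png",cv2.resize(f[160:260,220:330],None,fx=6,fy=6,interpolation=cv2.INTER_CUBIC))
E
```

```text
t 9.98 jig mm [22.7 63.3 32.6] F jig [-0.3 -0.2  0.6] yaw rel 0.001 tilt [ 0.001  0.    -1.   ] gap 0.3 j [-0.73  0.68  0.66  1.83 -0.55  0.83  0.12]
[ 1.10e-03 -2.00e-04 -6.00e-04  2.60e+00 -1.20e+00  2.33e+01]
```

View pics/s10.png

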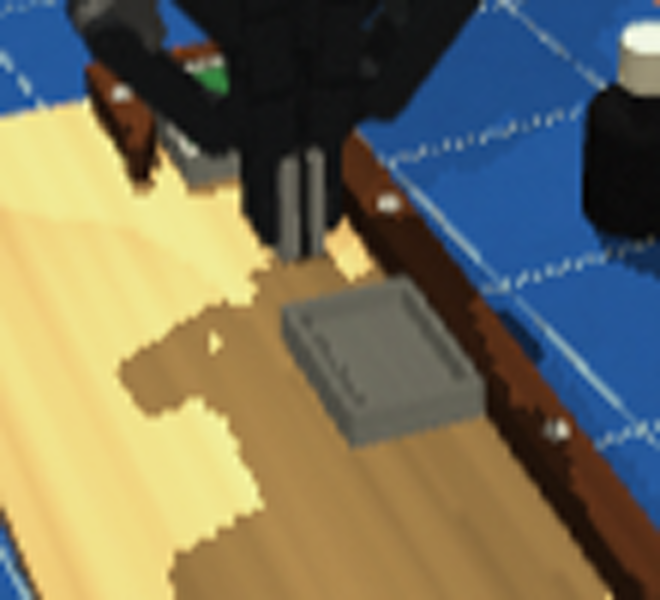

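The closed fingertips, at about (270,203) in the full picture, stand behind the tray's rear face, and the tray is still flush. I'll spread the tips 8 mm for a wider push face and start the slide.

Emit:
{"method": "apply_moves", "body": {
  "motion": [
    [[0, 0, 0, 2, -1, 6, 8], [0, 0, 0, 2.5, -1, 14, 8], [0, 0, 0, 2.5, -1, 20, 8], [0, 0, 0, 2.5, -1, 24, 8], [0, 0, 0, 2.5, -1, 27, 8], [0, 0, 0, 2.5, -1, 30, 8], [0, 0, 0, 2.5, -1, 33, 8], [0, 0, 0, 2.5, -1, 36, 8], [0, 0, 0, 2.5, -1, 40, 8], [0, 0, 0, 2.5, -1, 44, 8]]
  ]
}}

```text
time_s: 10.87
ee_pos: [0.5972, 0.0649, 0.0299]
ee_rot: [0.521, 0.479, -0.52, 0.479]
contact_force: [0.1, 0.4, 0.5]
finger_gap: 0.0077
```

```bash
python3 - <<'E'
from h import *
J=load();st(J)
f=manip.grab_frame("side")[:,:,::-1]; cv2.imwrite("pics/s11.png",cv2.resize(f[180:280,230:340],None,fx=6,fy=6,interpolation=cv2.INTER_CUBIC))
E
```

```text
t 10.87 jig mm [21.5 19.3 29.9] F jig [0.1 0.4 0.5] yaw rel 0.001 tilt [ 0.  0. -1.] gap 7.7 j [-0.66  0.67  0.66  1.85 -0.55  0.81  0.2 ]
```

View pics/s11.png

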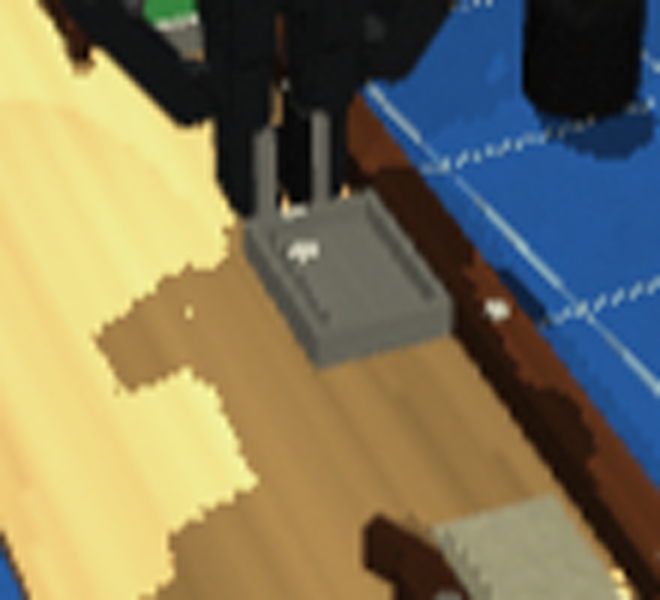

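The tray is moving with the fingertips, square and flush with the rail. I'll continue.

Emit:
{"method": "apply_moves", "body": {
  "motion": [
    [[0, 0, 0, 0, 0, 4, 8], [0, 0, 0, 0, 0, 8, 8], [0, 0, 0, 0, 0, 12, 8], [0, 0, 0, 0, 0, 16, 8], [0, 0, 0, 0, 0, 20, 8], [0, 0, 0, 0, 0, 24, 8], [0, 0, 0, 0, 0, 28, 8], [0, 0, 0, 0, 0, 32, 8], [0, 0, 0, 0, 0, 36, 8], [0, 0, 0, 0, 0, 40, 8]]
  ]
}}

```text
time_s: 11.75
ee_pos: [0.5936, 0.0246, 0.0297]
ee_rot: [-0.521, -0.479, 0.521, -0.479]
contact_force: [0.8, -0.0, -0.1]
finger_gap: 0.0084
```

```bash
python3 - <<'E'
from h import *
J=load();st(J)
f=manip.grab_frame("side")[:,:,::-1]; cv2.imwrite("pics/s12.png",cv2.resize(f[200:310,240:360],None,fx=5.5,fy=5.5,interpolation=cv2.INTER_CUBIC))
E
```

```text
t 11.75 jig mm [ 21.4 -21.1  29.7] F jig [ 0.8  0.  -0.1] yaw rel 0.001 tilt [-0. -0. -1.] gap 8.4 j [-0.6   0.66  0.66  1.87 -0.55  0.8   0.26]
```

View pics/s12.png

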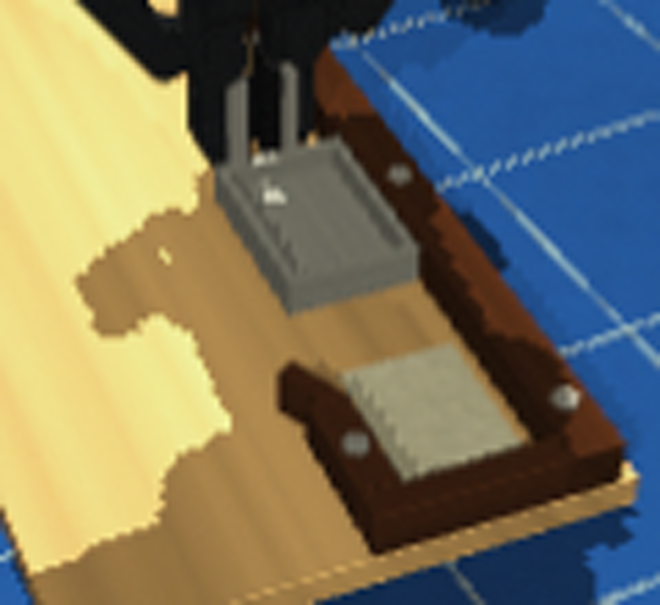

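It is still square against the rail and approaching the flared guide. I'll continue with a slight bias towards the rail.

Emit:
{"method": "apply_moves", "body": {
  "motion": [
    [[0, 0, 0, 0, 0, 4, 8], [0, 0, 0, 0, 0.2, 8, 8], [0, 0, 0, 0, 0.4, 12, 8], [0, 0, 0, 0, 0.6, 16, 8], [0, 0, 0, 0, 0.8, 20, 8], [0, 0, 0, 0, 1, 24, 8], [0, 0, 0, 0, 1, 28, 8], [0, 0, 0, 0, 1, 32, 8], [0, 0, 0, 0, 1, 36, 8], [0, 0, 0, 0, 1, 40, 8]]
  ]
}}

```text
time_s: 12.63
ee_pos: [0.5914, -0.0157, 0.0298]
ee_rot: [-0.521, -0.478, 0.521, -0.479]
contact_force: [0.2, 0.3, 0.6]
finger_gap: 0.0078
```

```bash
python3 - <<'E'
from h import *
J=load();st(J)
f=manip.grab_frame("side")[:,:,::-1]; cv2.imwrite("pics/s13.png",cv2.resize(f[200:310,240:360],None,fx=5.5,fy=5.5,interpolation=cv2.INTER_CUBIC))
E
```

```text
t 12.63 jig mm [ 22.6 -61.4  29.8] F jig [0.2 0.3 0.6] yaw rel 0.001 tilt [ 0. -0. -1.] gap 7.8 j [-0.53  0.65  0.66  1.88 -0.54  0.8   0.33]
```

View pics/s13.png

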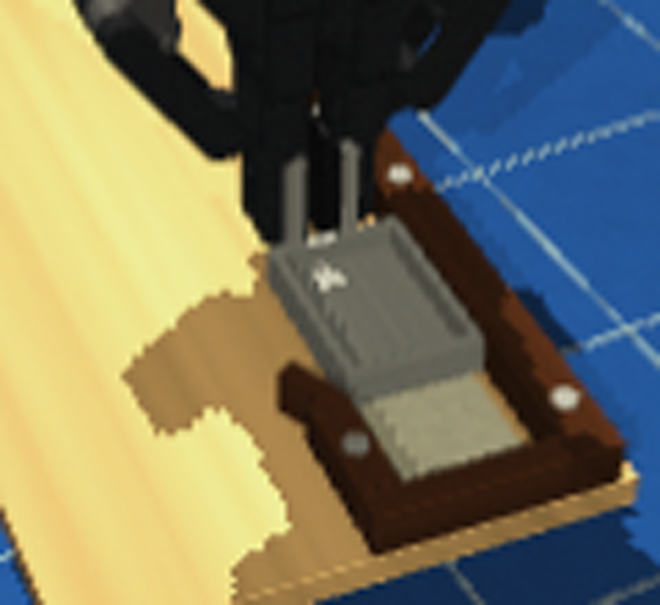

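The tray is entering the pocket cleanly, with its front edge over the card. I'll slow down.

Emit:
{"method": "apply_moves", "body": {
  "motion": [
    [[0, 0, 0, 0, 0, 4, 8], [0, 0, 0, 0, 0, 8, 8], [0, 0, 0, 0, 0, 12, 8], [0, 0, 0, 0, 0, 16, 8], [0, 0, 0, 0, 0, 20, 8], [0, 0, 0, 0, 0, 24, 8], [0, 0, 0, 0, 0, 28, 8], [0, 0, 0, 0, 0, 32, 8], [0, 0, 0, 0, 0, 35, 8], [0, 0, 0, 0, 0, 37, 8]]
  ]
}}

```text
time_s: 13.52
ee_pos: [0.5883, -0.0524, 0.0299]
ee_rot: [0.521, 0.478, -0.521, 0.479]
contact_force: [-0.4, 0.9, 0.6]
finger_gap: 0.008
```

```bash
python3 - <<'E'
from h import *
J=load();st(J)
f=manip.grab_frame("side")[:,:,::-1]; cv2.imwrite("pics/s14.png",cv2.resize(f[220:310,260:360],None,fx=6,fy=6,interpolation=cv2.INTER_CUBIC))
E
```

```text
t 13.52 jig mm [ 22.6 -98.3  29.9] F jig [-0.5  0.8  0.6] yaw rel 0.0 tilt [ 0. -0. -1.] gap 8.0 j [-0.47  0.65  0.66  1.88 -0.54  0.8   0.39]
```

View pics/s14.png

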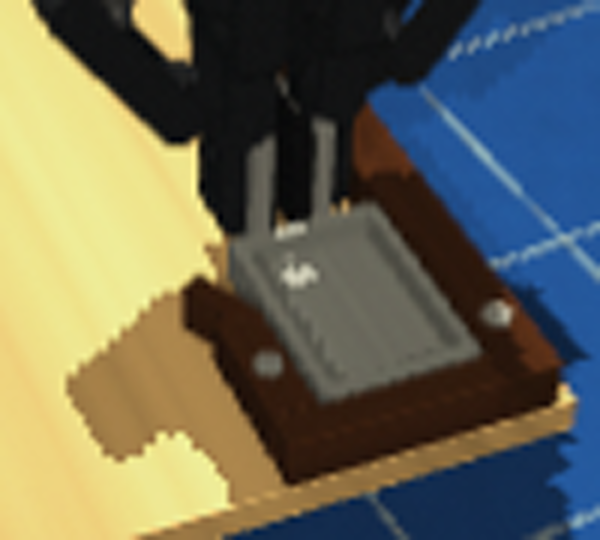

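The tray is in the pocket with a few millimetres to go. I'll use small steps and watch the force.

Emit:
{"method": "apply_moves", "body": {
  "motion": [
    [[0, 0, 0, 0, 0, 1, 8], [0, 0, 0, 0, 0, 2, 8], [0, 0, 0, 0, 0, 3, 8], [0, 0, 0, 0, 0, 4, 8], [0, 0, 0, 0, 0, 4, 8]]
  ]
}}

```text
time_s: 13.98
ee_pos: [0.588, -0.0554, 0.0298]
ee_rot: [0.521, 0.479, -0.52, 0.479]
contact_force: [0.1, 1.5, 0.5]
finger_gap: 0.0082
```

Emit:
{"method": "apply_moves", "body": {
  "motion": [
    [[0, 0, 0, 0, 0, 0.7, 8], [0, 0, 0, 0, 0, 1.4, 8], [0, 0, 0, 0, 0, 2, 8], [0, 0, 0, 0, 0, 2, 8]]
  ]
}}

```text
time_s: 14.32
ee_pos: [0.588, -0.0555, 0.0298]
ee_rot: [0.521, 0.48, -0.52, 0.478]
contact_force: [-0.3, 5.9, 2.6]
finger_gap: 0.0082
```

Emit:
{"method": "apply_moves", "body": {
  "motion": [
    [[0, 0, 0, 0, 0, 1, 8], [0, 0, 0, 0, 0, 2, 8], [0, 0, 0, 0, 0, 2, 8]]
  ]
}}

```text
time_s: 14.57
ee_pos: [0.588, -0.0556, 0.0298]
ee_rot: [0.521, 0.481, -0.519, 0.478]
contact_force: [-0.7, 8.6, 3.0]
finger_gap: 0.0081
```

```bash
python3 - <<'E'
from h import *
J=load();st(J)
E
```

```text
t 14.57 jig mm [  22.6 -101.5   29.8] F jig [-1.4  8.6  3. ] yaw rel 0.003 tilt [-0.001  0.006 -1.   ] gap 8.1 j [-0.46  0.65  0.65  1.88 -0.55  0.8   0.41]
```

Firm stop at TCP y=-101.5 with 8.6 N. I'll back off slowly, then lift and move clear.

Emit:
{"method": "apply_moves", "body": {
  "motion": [
    [[0, 0, 0, 0, 0, -3, 8], [0, 0, 0, 0, 0, -7, 8], [0, 0, 0, 0, 0, -13, 8], [0, 0, 0, 0, 0, -20, 8], [0, 0, 0, -15, 0, -25, 8], [0, 0, 0, -45, 0, -25, 8], [0, 0, 0, -85, 0, -25, 8], [0, 0, 0, -120, 0, -40, 8], [0, 0, 0, -120, 0, -80, 8], [0, 0, 0, -120, 0, -120, 8]]
  ]
}}

```text
time_s: 15.4
ee_pos: [0.5996, 0.0583, 0.1531]
ee_rot: [0.524, 0.476, -0.52, 0.479]
contact_force: [1.0, 0.4, -0.9]
finger_gap: 0.0081
```

Emit:
{"method": "apply_moves", "body": {
  "motion": [
    [[0, 0, 0, 0, -30, -30, 8], [0, 0, 0, 0, -50, -70, 8], [0, 0, 0, 0, -70, -110, 8], [0, 0, 0, 0, -80, -150, 8], [0, 0, 0, 0, -80, -190, 8], [0, 0, 0, 0, -80, -190, 8]]
  ]
}}

```text
time_s: 15.9
ee_pos: [0.5319, 0.267, 0.1493]
ee_rot: [0.519, 0.483, -0.516, 0.481]
contact_force: [0.1, 1.2, -0.8]
finger_gap: 0.0079
```

```bash
python3 - <<'E'
from h import *
J=load();st(J)
f=manip.grab_frame("side")[:,:,::-1]; cv2.imwrite("pics/s15.png",cv2.resize(f[150:330,200:400],None,fx=3.3,fy=3.3,interpolation=cv2.INTER_CUBIC))
f=manip.grab_frame("top")[:,:,::-1]; cv2.imwrite("pics/t15.png",f)
cv2.imwrite("pics/t15c.png",cv2.resize(f[170:240,310:390],None,fx=8,fy=8,interpolation=cv2.INTER_CUBIC))
print(((proj("top",body(J,[(45,-114,22),(45,-170,22),(5,-170,22),(5,-114,22)]))-[310,170]+.5)*8).round().tolist())
E
```

```text
t 15.9 jig mm [-60.6 215.2 149.3] F jig [-0.   1.2 -0.8] yaw rel 0.014 tilt [ 0.     0.005 -1.   ] gap 7.9 j [-1.1   0.5   0.75  1.8  -0.4   1.   -0.26]
[[211.0, 180.0], [498.0, 201.0], [488.0, 405.0], [198.0, 384.0]]
```

View pics/s15.png

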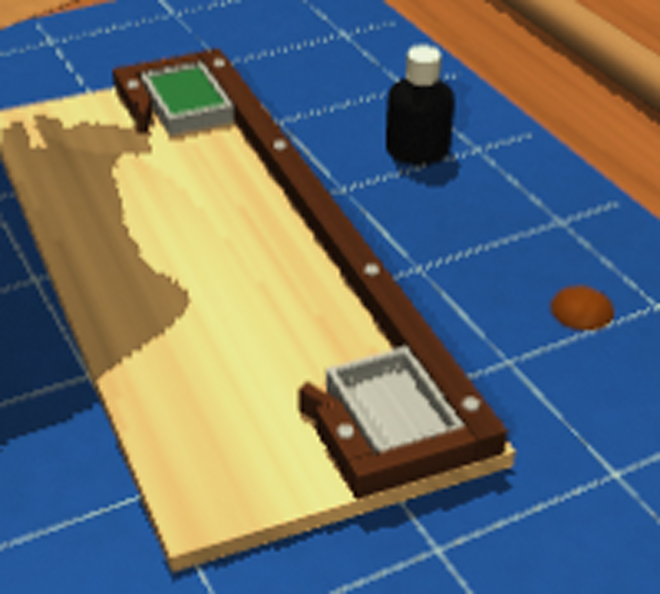

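View pics/t15.png

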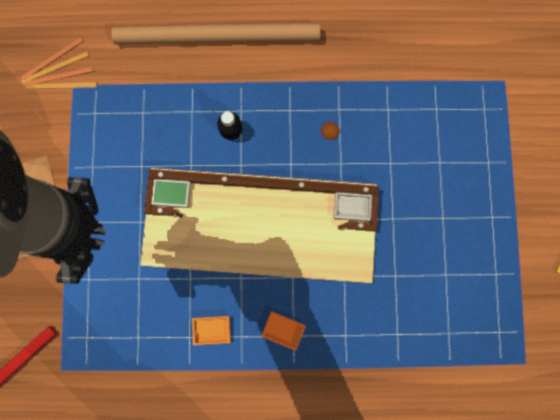

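View pics/t15c.png

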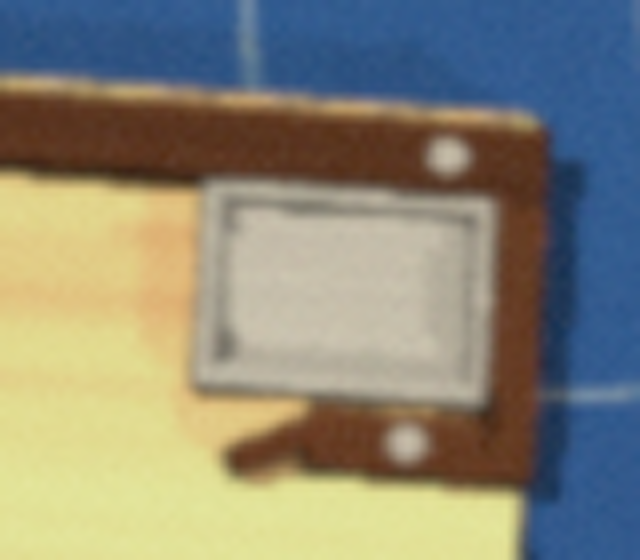

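The tray is home: its corners in the crop, (205,180), (497,195), (490,407) and (193,385), lie within 1 px in the full picture of the home-pose projection. It sits flush on the rail and end stop, the bystanders haven't moved, and the hand is clear.

```bash
python3 -c "
from h import *
print(np.abs(manip.get_state()['qvel']).max()); print(manip.sign_off())"
```

```text
0.061421483049732474
the job is handed in; nothing more can be done
None
```

The grey steel tray is home in the empty corner pocket (the jig's -y end), and I handed the job in at about 16 s of the 48 s allowed.

**What I did:** I pushed the tray flat against the rail with two spread fingertips, to about 7 N at contact. I then pushed its rear face along the rail until the end stop held it firmly at about 8.6 N, backed straight off, and lifted the hand clear.

**Last checks:**
- **Tray position:** In the top view the tray's corners lie within about 1 pixel (1–2 mm) of the computed home position, against both the rail and the end stop. In the side view it lies flat.
- **Everything else:** The finished pendant, glue bottle, stone and orange look-alikes are where they started.
- **Hand:** The gripper was well clear of everything at hand-in. The arm still had a small leftover joint speed of 0.06 rad/s in free air.

No check failed. The first fit of the jig's position was off because I had the rail's far edge in the wrong place; I corrected that before moving the arm.

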